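Load a mould insert into a drill jig and lock the cam

TASK

Load the drill jig: push the steel mould insert that lies on the jig's base plate along the guides and under the low bush bridge until it sits fully home against the end stop, keeping it flat on the plate - push it with the fingertips, never lift or tip it. Then push the red-knobbed cam lever round toward the robot until the cam locks the insert firmly, and draw the hand clear, leaving everything else where it lies.

Things in the scene. Friction and masses are not known exactly. Their poses are not given: they have to be found in the camera images.
- jig: Steel drill jig, fixed in a run. Origin: on the cabinet top, below the axis of the brass drill bush; +x: the way the insert slides in (away from the robot, yaw -0.2 to 0.35 rad), +y left, z up. All offsets in these notes are mm in this frame, z above the cabinet top. Dark base plate, top at z 12, x -185 to 52, y -80 to 80.
- mouth (a point): Mouth of the guide channel, jig frame x -65, y 2, z 12; axes as the jig's. Two bright rails, tops at z 20: right rail (the datum) face at y -20, x -65 to 28; left rail face at y 24.5, x -65 to -40 and 10 to 28 (channel 44.5 wide). Before them lead-ins of the same height flare out at 20 degrees to x -94. They are for small errors: an insert that is well off or askew jams on them.
- nest (a point): Seat of the homed insert: base plate surface on the bush axis, jig frame 0, 0, 12; axes as the jig's. An insert that is home has its centre here, its front on the end stop (face at x 28, top at z 32), its rear at x -28, which is 16 in front of the bridge plate, so a finger behind it need not go under the bridge.
- bush (a point): Top of the brass bush, jig frame 0, 0, 56.5. It sits on the bridge, an aluminium bush plate x -12 to 28, y -55 to 55, underside at z 40, top at z 50, on posts at x 4 to 28, y 36 to 55 and y -55 to -36.
- insert_mid (a point): Centre, half-way up, of the mould insert to load: bright steel block 40 wide (own x), 56 long (own y), 24 high, boss on top to 26 (headroom under the bridge 2), 0.11 to 0.2 kg. Starts flat on the front of the base plate, centre at z 24, own +y within 0.35 rad of the jig's +x, up to 25 off the jig's centre line. A flat finger pushing it squares it.
- insert: The same insert, origin at the centre of its underside, axes as for insert_mid.
- knob (a point): Centre of the red ball knob, 25 across, at the end of the cam lever, at z 53.5. The lever is a steel rod 8 thick that rises from the pivot to the knob; the knob moves on a circle of radius 90 about the pivot.
- pivot (a point): Upright pivot of the cam lever, jig frame x -17, y 41, z 12; axes as the jig's.
- lever (a joint): Cam lever angle, rad, counter-clockwise from above. 0 (open): the lever points to the jig's left, 92 degrees from its +x; 1.66 (end stop): back toward the robot. Starts at 0 to 0.2, stays where left. The cam meets a homed insert at about 1.2 and presses it against the right rail; the lock's dead centre is 1.57. The knob takes about 1 N, for the lock up to about 8 N.
- hex_key: Bystander: black hex key 27x78x5 lying on the right edge of the jig's base plate.
- small_insert_a: Bystander: smaller steel mould insert 34x46x24 on the cabinet top at the right, not on the jig.
- small_insert_b: Bystander: smaller steel mould insert 32x38x20 on the cabinet top at the left, not on the jig.
- pot: Bystander: small glass pot with brown lid, 57 across, 36 high.
- oil_bottle: Bystander: white oil bottle 30x50x84.
- cam (a point): Middle of the steel cam disc, 30 across, z 15 to 29, under the lever beside the channel; it turns off-centre (6.4) about the pivot. Open, it stands back from the left rail's face.
- tweezers: Bystander: steel tweezers 14x122x9, lying flat at the left of the jig.
- stone_a: Bystander: red-brown polishing stone stick 12x100x6 near the cabinet's front edge.
- stone_b: Bystander: dark polishing stone stick 12x86x8 beside the other.
There are look-alikes about, which are no part of the job. What is shaped like the insert but orange or turquoise is not meant.

How it is judged:
By the outcome, as a careful person would: the job done as asked, in the order asked, and still so for the second after the job is handed in, with the robot touching nothing.
It also fails if it takes over 67 s, if anything falls off the work surface, if the arm or the gripper's body presses on something with over 40 N, if the wrist force passes 120 N, or if a joint passes its speed limit or range.

ROBOT

A 6-joint arm with a two-finger parallel gripper is mounted at the origin on a cart in front of the work surface, level with it; the furniture and walls round the work are solid. World frame = base frame: x ahead of the robot, y to its left, z up, the work surface at z = 0. Lengths are in m, angles in rad, forces in N, time in s.
With the tool pointing down it reaches from about 0.3 to 0.95 m from the base axis. Payload 3.1 kg.
Tool frame: the origin (TCP) lies midway between the tips of the shut fingers; the grasp point (between the pads) lies 19 mm behind it; z points along the fingers, x is the direction in which the jaws open and shut, and the axes are right-handed (so a half turn about z gives the same grasp; the last joint's range is limited). The gripper opens to 85 mm and grips with 20 to 120 N. Pads are 22 mm wide; open, the fingers measure 114 mm over their backs; the gripper's body (76 mm by 85 mm) begins 54 mm behind the grasp point. The pads swing forward as they close: fully open they stand 13 mm farther back than shut.
Start: joints at [-1.323, 0.308, 1.634, -0, 1.2, -0.07], TCP at [0.195, -0.594, 0.231] pointing down, gripper open.
Joint ranges: [-3.06, 3.06], [-0.79, 1.96], [0.05, 2.63], [-1.19, 4.34], [0.05, 2.64], [-2.94, 2.94]. Speed limits (rad/s): [2.79, 2.79, 3.14, 3.14, 3.14, 3.14].

INTERFACE

Orientations are given as a unit quaternion [w, x, y, z].
In Python, from plant import manip, grab_frame, calibration, trace gives the robot as it stands.
- The arm moves only by the tool apply_moves, never from a script. Its argument "steps" is text: rows parted by semicolons, each of 4 numbers parted by spaces: the shift along the tool's x, y, z in m, then the turn about the tool's z in rad. A call has exactly 5 rows; each row is the pose to reach, as a shift and turn from the pose commanded when the call began, along the tool's axes at that moment; what a row does not reach only later rows make up. A row lasts 1/10 s, in which the tool goes at most 50 mm and 8.59 degrees, less where a joint would pass 70% of its speed; a pose out of reach is approached as far as the arm can. A call with a gripper value outside its range is refused whole. "gripper" is the closure, from 0 (fully open) to 1 (shut), set as the call begins (left out, the last holds). The fingers move at their own pace and stop on an object; "force" is the grip in N (left out, the last holds). Time passes only in rows, so rows that repeat a pose let the fingers close, or fill a call up. It gives the time, the measured TCP pose, the force and the opening at its end, in the units of the state.
- manip.observe(): the state, without advancing time (a new reading comes with each control period).
- grab_frame(name): name is "side" or "top" or "wrist"; returns the picture (400x640x3 uint8, red, green, blue); there is no depth.
- calibration(name): a dict with "vfov" (degrees; the focal length in pixels is half the picture's height over the tangent of half this angle, whatever the lens; pixels are square), "cx", "cy" (the principal point, pixels), "rvec" (rotation vector, rad) and "tvec" (3), from world to camera coordinates, as OpenCV has them; the wrist camera has in their place "T_tool_cam" (4x4, takes a point from camera to tool coordinates, whose origin is the TCP and whose axes are the tool frame's). Camera axes: x right, y down, z forward; pixel columns grow to the right and rows downward; lengths in m; the calibration is good to about 2 mm. A picture is of the moment at which its call begins: read the wrist's pose just before it. calibration takes no time and is no camera call.
- manip.finish_job(): hands the job in, once; it reports no verdict.
Trained networks look in the newest picture that a camera, given by its name, has taken for a name from the list of things; names that differ only in an ending like _2 or _b are one class to them, and where a whole thing is asked for, a point or a joint stands for the part that bears it (a point fixed in the world has none). Each returns a list of dicts, best first, with "score" (0 to 1); they miss things now and then, are a little off and sometimes report something else, mostly with a low value. They report only what shows in the picture. A call takes as long as a camera call. They do not tell look-alikes from the thing itself.
- trace(camera, name): "pixels" (400x640 bool, what is visible of it) and "location" ([column, row] in pixels, amid what is visible of it).
The state is a dict: "clock": time; "joint_positions": joint angles; "qvel": joint speeds; "tau": joint torques, N m; "position": TCP position; "ee_rot": TCP orientation; "contact_force": force on the tool from outside, world axes, zero at the start; "ft_torque": the same for the moment, N m; "gripper_width": finger opening in m.
Only numpy, scipy, OpenCV 4.12 (cv2) and the standard library are available. Lean on these libraries where they do the work, as an engineer would, in place of code of your own. Each camera call takes 0.05 s, during which the arm holds its last target.

## Working session

There is one attempt and no reset: what is moved stays moved. The work goes in short steps, Python scripts to look and compute and a tool call to move; the robot and the scene stay as the last step left them, time stands still between calls to the robot, and variables do not carry over. Pictures are saved under pics/ and viewed, and the job is handed in when it is done.

Besides the shell and the picture viewer there is one more tool, called after ">>>" as a command line: name --argument value ..., lists and objects as JSON in quotes. apply_moves: Moves the arm, as the interface text tells. Its arguments: {"type":"object","properties":{"steps":{"type":"string"},"gripper":{"type":"number"},"force":{"type":"number"}},"required":["steps"]}

```bash
mkdir -p pics; ls; python3 - <<'E'
from plant import manip, grab_frame, calibration, trace
import cv2
s=manip.observe(); print(s)
for n in ["side","top"]:
    cv2.imwrite(f"pics/{n}0.png",grab_frame(n)[:,:,::-1]); print(n,calibration(n))
print(calibration("wrist"))
E
```

```text
pics
{'clock': 0.0, 'joint_positions': array([-1.32269976e+00,  3.09014427e-01,  1.63519473e+00, -4.15797186e-05,
        1.19967793e+00, -6.96757475e-02]), 'qvel': array([-7.18445333e-04,  1.57461578e-03, -4.84179730e-05, -1.58180603e-03,
       -6.66867140e-04, -2.16418003e-04]), 'tau': array([-2.98487730e-04, -4.15255308e+01, -2.76661885e+01, -7.89548130e-05,
        1.02911112e-02,  1.25878252e-06]), 'position': array([ 0.19505688, -0.59291939,  0.2300373 ]), 'ee_rot': array([-7.20846164e-04,  8.10081423e-01, -5.86316273e-01, -8.92668354e-04]), 'contact_force': array([ 0.18362541, -0.09097877,  0.87268662]), 'ft_torque': array([ 0.02192771, -0.05458046,  0.04673589]), 'gripper_width': 0.08538800766974637}
side {'vfov': 43.64252833145797, 'cx': 316.8125723228947, 'cy': 197.80720121428618, 'rvec': array([ 2.55841557, -0.21915171,  0.06776943]), 'tvec': array([-0.52476739,  0.12982974,  1.34367326])}
top {'vfov': 44.51623887373791, 'cx': 317.90585644472213, 'cy': 199.3901149565331, 'rvec': array([ 2.19536817, -2.20700118,  0.05961815]), 'tvec': array([-0.01034556,  0.50558532,  1.32623431])}
{'vfov': 62.97517838572231, 'cx': 318.3691671279375, 'cy': 196.86686669093697, 'T_tool_cam': array([[ 9.99999273e-01, -1.13975079e-05,  1.20578853e-03,
         1.34184901e-04],
       [-3.26438642e-04,  9.60058003e-01,  2.79800866e-01,
        -7.18495870e-02],
       [-1.16081596e-03, -2.79801056e-01,  9.60057301e-01,
        -1.41932632e-01],
       [ 0.00000000e+00,  0.00000000e+00,  0.00000000e+00,
         1.00000000e+00]])}
```

View pics/top0.png

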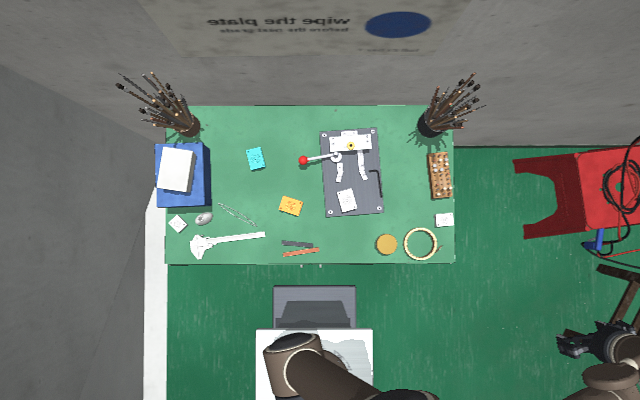

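View pics/side0.png

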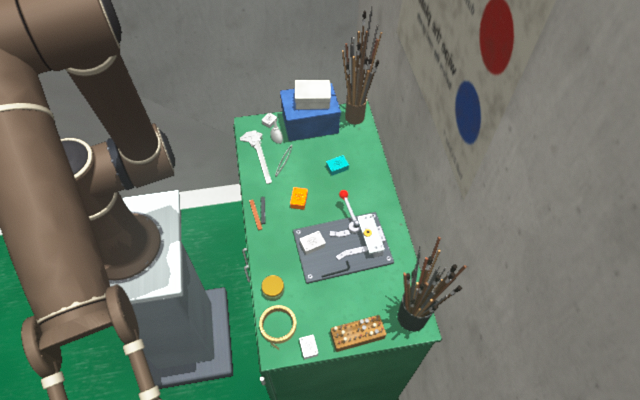

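The top view shows the jig plate at about (350,172), the steel insert on it at (347,200), the red knob at (303,160) and the bush at (351,145). The look-alikes are orange at (290,206) and turquoise at (256,159). Neither is on the jig, so the bright steel block on the plate is the one meant.

```bash
cat > h.py <<'E'
import numpy as np, cv2
from scipy.spatial.transform import Rotation as R
from scipy.optimize import least_squares
from plant import manip, grab_frame, calibration, trace
def K(c):
    f=200/np.tan(np.radians(c["vfov"]/2)); return np.array([[f,0,c["cx"]],[0,f,c["cy"]],[0,0,1.]])
def toolT(s):
    T=np.eye(4); q=s["ee_rot"]; T[:3,:3]=R.from_quat([q[1],q[2],q[3],q[0]]).as_matrix(); T[:3,3]=s["position"]; return T
def ext(n,s=None):
    c=calibration(n)
    if n=="wrist": return c,np.linalg.inv(toolT(s)@c["T_tool_cam"])
    T=np.eye(4); T[:3,:3]=cv2.Rodrigues(np.array(c["rvec"]))[0]; T[:3,3]=c["tvec"]; return c,T
def proj(n,P,s=None):
    c,T=ext(n,s); P=np.atleast_2d(P); q=(T[:3,:3]@P.T).T+T[:3,3]; q=(K(c)@q.T).T; return q[:,:2]/q[:,2:]
def unproj(n,uv,z,s=None):
    c,T=ext(n,s); Ti=np.linalg.inv(T); uv=np.atleast_2d(uv).astype(float)
    d=(Ti[:3,:3]@np.linalg.inv(K(c))@np.c_[uv,np.ones(len(uv))].T).T; o=Ti[:3,3]
    z=np.broadcast_to(z,len(uv)); t=(z-o[2])/d[:,2]; return o+d*t[:,None]
def jig2w(j,P):
    P=np.atleast_2d(P)/1000.; c,s=np.cos(j[2]),np.sin(j[2])
    return np.c_[j[0]+c*P[:,0]-s*P[:,1], j[1]+s*P[:,0]+c*P[:,1], P[:,2]]
def w2jig(j,W):
    W=np.atleast_2d(W); c,s=np.cos(j[2]),np.sin(j[2]); d=W[:,:2]-np.array(j[:2])
    return np.c_[c*d[:,0]+s*d[:,1], -s*d[:,0]+c*d[:,1], W[:,2]]*1000
E
python3 - <<'E'
from h import *
im=cv2.imread("pics/top0.png"); cv2.imwrite("pics/top0z.png",cv2.resize(im[115:225,290:400],None,fx=5,fy=5,interpolation=cv2.INTER_CUBIC))
grab_frame("top")
for n in ["jig","insert","knob","bush"]:
    for r in trace("top",n)[:3]: print(n,r["score"],r["location"],r["pixels"].sum(), unproj("top",r["location"],{"jig":.012,"insert":.036,"knob":.0535,"bush":.0565}[n]))
E
```

```text
jig 0.66 [321.2, 154.8] 241 [[ 0.62823242 -0.02274518  0.012     ]]
insert 0.85 [254.8, 158.0] 331 [[0.61702428 0.15676448 0.036     ]]
insert 0.56 [344.9, 195.5] 320 [[ 0.51450068 -0.08554058  0.036     ]]
insert 0.51 [349.3, 169.0] 4708 [[ 0.5860439  -0.09799311  0.036     ]]
knob 0.49 [322.2, 154.4] 251 [[ 0.62353382 -0.02480875  0.0535    ]]
bush 0.89 [351.8, 167.4] 4697 [[ 0.58804264 -0.10319266  0.0565    ]]
bush 0.66 [322.3, 153.9] 254 [[ 0.62445053 -0.02503238  0.0565    ]]
```

View pics/top0z.png

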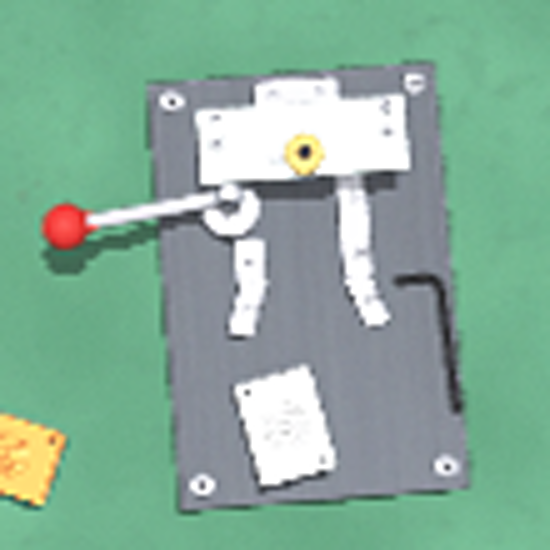

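The zoom shows the whole jig, the insert lying askew before the mouth, the hex key on the right edge and the lever near open. I'll fit the jig pose from these.

```bash
python3 - <<'E'
from h import *
Z=lambda p:(np.array(p,float)+.5)/5-.5+[290,115]
obs=Z([(147,82),(433,63),(468,487),(182,510),(304,151)])
J=np.array([[52,80,12],[52,-80,12],[-185,-80,12],[-185,80,12],[0,0,56.5]])
f=lambda j:(proj("top",jig2w(j,J))-obs).ravel()
r=least_squares(f,[.63,-.1,.0]); j=r.x; print(j,r.fun)
ic=unproj("top",Z([(236,383),(308,365),(335,467),(263,488)]),.036); print(ic,ic.mean(0),w2jig(j,ic.mean(0)))
print(w2jig(j,ic))
k=unproj("top",Z([(66,226)]),.0535); print(k,w2jig(j,k))
E
```

```text
[ 0.6481147  -0.09989236  0.07167481] [-0.24947433 -0.01271638  0.35054411 -0.56871336  0.50175325  0.26380281
 -0.56326206  0.16519705 -0.03541697  0.13519426]
[[ 0.52620279 -0.06382104  0.036     ]
 [ 0.53572302 -0.10268696  0.036     ]
 [ 0.48068928 -0.11673541  0.036     ]
 [ 0.4696057  -0.07792225  0.036     ]] [ 0.5030552  -0.09029141  0.036     ] [[-143.99949729   19.96450817   36.        ]]
[[-119.0157038    44.70924223   36.        ]
 [-112.30323775    5.26133371   36.        ]
 [-168.20173335   -4.80989195   36.        ]
 [-176.47731425   34.6973487    36.        ]]
[[0.60930756 0.02693613 0.0535    ]] [[-29.62487722 129.28196253  53.5       ]]
```

```bash
cat >> h.py <<'E'
def plan(tw,yaw,s=None):
    """shift in tool axes + turn about tool z, tool down, tool x at world angle yaw"""
    s=s or manip.observe(); T=toolT(s); d=T[:3,:3].T@(np.array(tw)-T[:3,3])
    a=np.arctan2(T[1,0],T[0,0]); t=-((yaw-a+np.pi)%(2*np.pi)-np.pi)
    print("t",round(s["clock"],2),"pos",np.round(s["position"],4),"yaw",round(a,4),"tilt",np.round(T[:3,2],3),"F",np.round(s["contact_force"],1),"w",round(s["gripper_width"],4),"-> shift",np.round(d,4),"turn",round(t,4))
E
python3 -c "
from h import *
plan([.52,-.09,.23],1.642)"
```

```text
t 0.35 pos [ 0.1952 -0.5936  0.231 ] yaw -1.253 tilt [-0.  0. -1.] F [-0.9  0.1 -0.5] w 0.0852 -> shift [-0.3769 -0.4659  0.0012] turn -2.895
```

>>> apply_moves --steps "-0.03 -0.038 0 -0.14; -0.06 -0.076 0 -0.28; -0.09 -0.114 0 -0.42; -0.12 -0.152 0 -0.56; -0.15 -0.19 0 -0.7"

```text
clock: 0.85
position: [0.3296, -0.3903, 0.2315]
ee_rot: [0.0, 0.963, -0.271, 0.0]
contact_force: [0.7, -0.9, 0.5]
gripper_width: 0.0854
```

```bash
python3 -c "
from h import *
plan([.52,-.09,.23],1.642)"
```

```text
t 0.85 pos [ 0.3296 -0.3903  0.2315] yaw -0.548 tilt [ 0.001 -0.    -1.   ] F [ 0.7 -0.9  0.5] w 0.0854 -> shift [ 0.0061 -0.3555  0.0014] turn -2.19
```

>>> apply_moves --steps "0 -0.045 0 -0.14; 0 -0.09 0 -0.28; 0.002 -0.135 0 -0.42; 0.003 -0.18 0 -0.56; 0.004 -0.225 0 -0.7"

```text
clock: 1.35
position: [0.4513, -0.2009, 0.2316]
ee_rot: [0.0, 0.997, 0.076, 0.0]
contact_force: [0.3, -0.7, -0.2]
gripper_width: 0.085
```

```bash
python3 -c "
from h import *
plan([.52,-.09,.23],1.642)"
```

```text
t 1.35 pos [ 0.4513 -0.2009  0.2316] yaw 0.1527 tilt [ 0.001 -0.001 -1.   ] F [ 0.3 -0.7 -0.2] w 0.085 -> shift [ 0.0848 -0.0992  0.0016] turn -1.4893
```

>>> apply_moves --steps "0.02 -0.025 0 -0.14; 0.04 -0.05 0 -0.28; 0.06 -0.075 0 -0.42; 0.085 -0.099 0 -0.56; 0.085 -0.099 0 -0.7"

```text
clock: 1.85
position: [0.5222, -0.0891, 0.2317]
ee_rot: [-0.0, 0.91, 0.415, 0.001]
contact_force: [-0.3, 0.3, -0.6]
gripper_width: 0.0855
```

>>> apply_moves --steps "0 0 0 -0.14; 0 0 0 -0.28; 0 0 0 -0.42; 0 0 0 -0.56; 0 0 0 -0.7"

```text
clock: 2.35
position: [0.5201, -0.0921, 0.2313]
ee_rot: [0.0, 0.713, 0.701, 0.0]
contact_force: [-0.2, -0.4, -0.3]
gripper_width: 0.0856
```

```bash
python3 - <<'E'
from h import *
plan([.52,-.09,.23],1.642)
s=manip.observe(); im=grab_frame("wrist"); cv2.imwrite("pics/w1.png",im[:,:,::-1]); np.save("w1.npy",[0])
import pickle; pickle.dump(s,open("w1.pkl","wb"))
j=[0.6481,-.0999,.0717]
print(np.round(proj("wrist",jig2w(j,[[52,80,12],[52,-80,12],[-185,-80,12],[-185,80,12],[0,0,56.5],[-17,41,12]]),s)))
for n in ["insert","knob","bush"]:
    for r in trace("wrist",n)[:3]: print(n,r["score"],r["location"],r["pixels"].sum())
E
```

```text
t 2.35 pos [ 0.5201 -0.0921  0.2313] yaw 1.5529 tilt [ 0. -0. -1.] F [-0.2 -0.4 -0.3] w 0.0856 -> shift [ 0.0021 -0.0001  0.0013] turn -0.0891
[[381. 301.]
 [256. 310.]
 [224. 122.]
 [373. 108.]
 [313. 289.]
 [346. 254.]]
insert 0.97 [320.8, 153.4] 2094
insert 0.63 [527.8, 241.9] 2141
knob 0.61 [357.4, 256.2] 1242
knob 0.54 [308.1, 220.5] 23888
bush 0.86 [306.4, 216.2] 24168
```

View pics/w1.png

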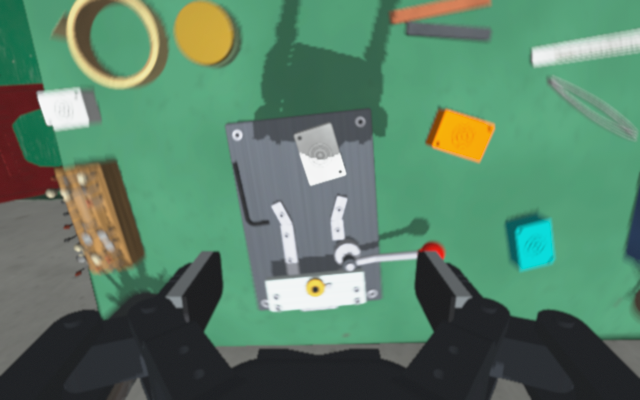

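The wrist view (upside down: image down is forward) shows the insert at (320,154) on the plate, the bush at (315,288) and the knob at (432,252). The orange (462,134) and turquoise (530,242) look-alikes lie off the plate. I'll refine in one enlarged crop.

```bash
python3 - <<'E'
from h import *
im=cv2.imread("pics/w1.png"); cv2.imwrite("pics/w1z.png",cv2.resize(im[100:240,215:405],None,fx=4.2,fy=4.2,interpolation=cv2.INTER_CUBIC))
cv2.imwrite("pics/w1y.png",cv2.resize(im[200:320,240:450],None,fx=3.8,fy=3.8,interpolation=cv2.INTER_CUBIC))
E
```

```text
(no output)
```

View pics/w1z.png

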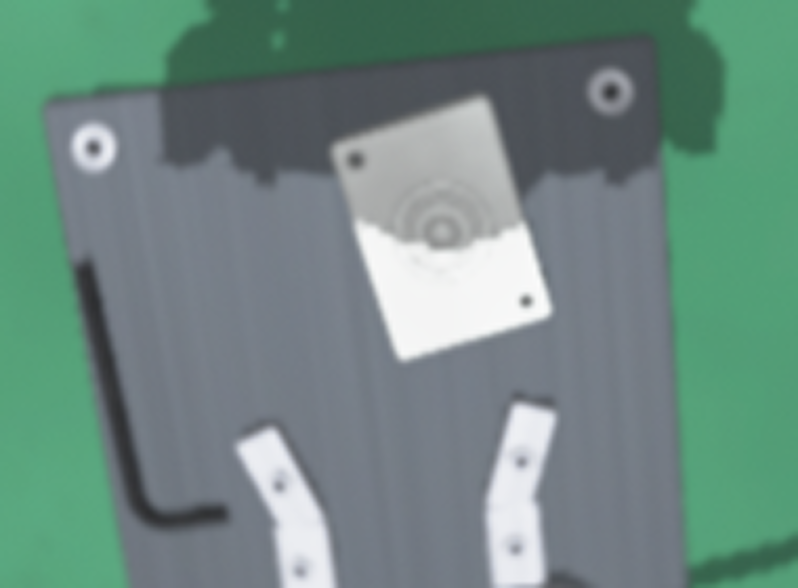

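View pics/w1y.png

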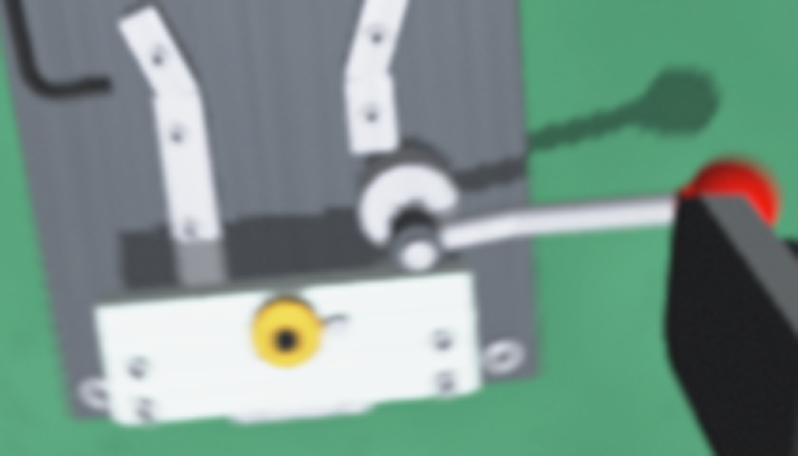

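```bash
python3 - <<'E'
from h import *
import pickle; s=pickle.load(open("w1.pkl","rb"))
A=lambda p:(np.array(p,float)+.5)/4.2-.5+[215,100]
B=lambda p:(np.array(p,float)+.5)/3.8-.5+[240,200]
obs=np.r_[A([(45,102),(657,37),(325,528),(487,510)]),B([(286,341),(95,308),(472,273),(72,418),(540,377)])]
J=np.array([[-185,-80,12],[-185,80,12],[-65,-20,20],[-65,24.5,20],[0,0,56.5],[-12,-55,50],[-12,55,50],[52,-80,12],[52,80,12.]])
f=lambda j:(proj("wrist",jig2w(j,J),s)-obs).ravel()
r=least_squares(f,[.648,-.1,.07],loss="soft_l1"); j=r.x; print(j); print(np.round((proj("wrist",jig2w(j,J),s)-obs),1).tolist())
ic=unproj("wrist",A([(331,148),(489,94),(552,313),(402,361)]),.036,s); q=w2jig(j,ic); print(q.round(1),q.mean(0))
d=q[2]+q[3]-q[0]-q[1]; print("yaw",np.arctan2(d[1],d[0]), np.linalg.norm(d)/2)
Z=lambda p:(np.array(p,float)+.5)/5-.5+[290,115]
print(w2jig(j,unproj("top",Z([(66,226)]),.0535)), w2jig(j,unproj("wrist",B([(735,205)]),.0535,s)))
E
```

```text
[ 0.64834191 -0.09815159  0.0856692 ]
[[-1.5, -0.3], [0.6, -0.6], [0.2, -1.1], [0.0, -0.5], [0.2, -0.0], [0.3, 0.5], [-0.4, 0.7], [-0.8, 1.7], [0.7, 1.3]]
[[-167.4   -4.6   36. ]
 [-176.2   34.8   36. ]
 [-121.1   45.5   36. ]
 [-112.6    6.7   36. ]] [-144.35498353   20.60940164   36.        ]
yaw 0.19817397859332056 56.034494142538506
[[-28.18813971 127.96892935  53.5       ]] [[-28.5767292 130.4997369  53.5      ]]
```

```bash
cat >> h.py <<'E'
JIG=[.6483,-.0984,.0845]
def pj(x,y,z,dyaw=0): plan(jig2w(JIG,[x,y,z])[0],JIG[2]+np.pi/2+dyaw); s=manip.observe(); print("jig pos",w2jig(JIG,s["position"]).round(1))
E
python3 -c "
from h import *
pj(-144.4,20.6,60)"
```

```text
t 2.55 pos [ 0.5201 -0.0921  0.2314] yaw 1.5441 tilt [ 0. -0. -1.] F [-0.   1.1  0.4] w 0.0853 -> shift [ 0.0016 -0.0175  0.1714] turn -0.1112
jig pos [[-127.2   17.1  231.4]]
```

>>> apply_moves --steps "0.0005 -0.006 0.045 -0.05; 0.001 -0.012 0.09 -0.11; 0.0016 -0.0175 0.13 -0.111; 0.0016 -0.0175 0.165 -0.111; 0.0016 -0.0175 0.171 -0.111"

```text
clock: 3.05
position: [0.4983, -0.089, 0.0561]
ee_rot: [-0.004, 0.676, 0.737, -0.002]
contact_force: [-0.4, 0.5, 0.3]
gripper_width: 0.0855
```

```bash
python3 -c "
from h import *
cv2.imwrite('pics/w2.png',grab_frame('wrist')[:,:,::-1])
pj(-144.4,20.6,16)"
```

```text
t 3.1 pos [ 0.4998 -0.0894  0.0574] yaw 1.6563 tilt [-0.006  0.002 -1.   ] F [-0.9 -0.5 -0.4] w 0.0856 -> shift [-0.001   0.003   0.0414] turn 0.001
jig pos [[-147.2   21.5   57.4]]
```

View pics/w2.png

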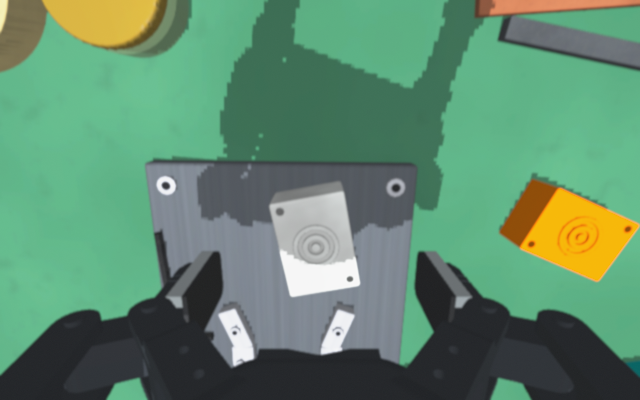

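The insert sits midway between the open pads. I'll descend and close partway to square it.

>>> apply_moves --steps "0 0 0.012 0; 0 0 0.024 0; 0 0 0.036 0; 0 0 0.04 0; 0 0 0.04 0" --gripper 0.3 --force 20

```text
clock: 3.6
position: [0.5021, -0.09, 0.0197]
ee_rot: [-0.001, 0.676, 0.737, -0.0]
contact_force: [0.8, 1.1, 0.4]
gripper_width: 0.0601
```

```bash
python3 -c "
from h import *
pj(-144.4,20.6,16)"
```

```text
t 3.6 pos [ 0.5021 -0.09    0.0197] yaw 1.6579 tilt [-0.001  0.    -1.   ] F [0.8 1.1 0.4] w 0.0601 -> shift [-0.0002  0.0005  0.0037] turn 0.0026
jig pos [[-144.9   20.8   19.7]]
```

>>> apply_moves --steps "0 0 0.003 0; 0 0 0.003 0; 0 0 0.003 0; 0 0 0.003 0; 0 0 0.003 0" --gripper 0.42

```text
clock: 4.1
position: [0.5028, -0.0902, 0.0175]
ee_rot: [0.0, 0.676, 0.737, 0.0]
contact_force: [1.0, 0.4, 0.3]
gripper_width: 0.0499
```

>>> apply_moves --steps "0 0 0 0; 0 0 0 0; 0 0 0 0; 0 0 0 0; 0 0 0 0" --gripper 0.49

```text
clock: 4.6
position: [0.5028, -0.0901, 0.0175]
ee_rot: [0.0, 0.676, 0.737, 0.0]
contact_force: [-0.7, 0.6, 4.5]
gripper_width: 0.0435
```

```bash
python3 -c "
from h import *
cv2.imwrite('pics/w3.png',grab_frame('wrist')[:,:,::-1])
pj(-144.4,1,16)"
```

```text
t 4.65 pos [ 0.5028 -0.0901  0.0175] yaw 1.6581 tilt [ 0. -0. -1.] F [-0.9  0.8  3.5] w 0.0436 -> shift [-0.0195 -0.0001  0.0015] turn 0.0028
jig pos [[-144.3   20.5   17.5]]
```

View pics/w3.png

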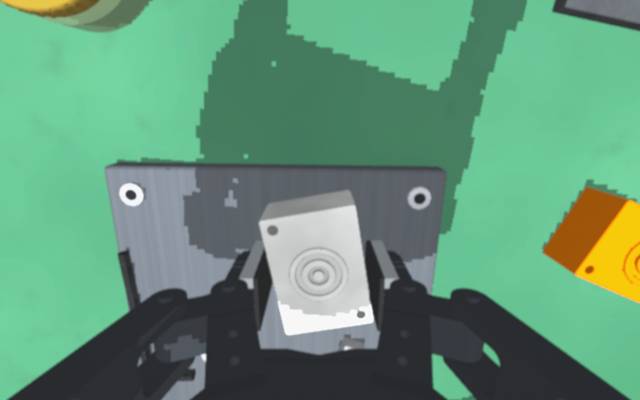

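The insert is between the pads, still a little askew. I'll close a bit more.

>>> apply_moves --steps "0 0 -0.002 0; 0 0 -0.002 0; 0 0 -0.002 0; 0 0 -0.002 0; 0 0 -0.002 0" --gripper 0.51

```text
clock: 5.15
position: [0.5023, -0.09, 0.0189]
ee_rot: [-0.0, 0.676, 0.737, -0.0]
contact_force: [0.8, -0.0, -1.4]
gripper_width: 0.0429
```

>>> apply_moves --steps "0 0 0 0; 0 0 0 0; 0 0 0 0; 0 0 0 0; 0 0 0 0" --gripper 0.525

```text
clock: 5.65
position: [0.5026, -0.0901, 0.0193]
ee_rot: [0.0, 0.676, 0.737, 0.0]
contact_force: [-0.1, -0.3, -1.4]
gripper_width: 0.0427
```

```bash
python3 -c "
from h import *
cv2.imwrite('pics/w4.png',grab_frame('wrist')[:,:,::-1])
pj(-144.4,1,16)"
```

```text
t 5.7 pos [ 0.5026 -0.0901  0.0193] yaw 1.658 tilt [ 0. -0. -1.] F [ 0.5  0.3 -2.3] w 0.0431 -> shift [-0.0196 -0.      0.0033] turn 0.0027
jig pos [[-144.4   20.6   19.3]]
```

View pics/w4.png

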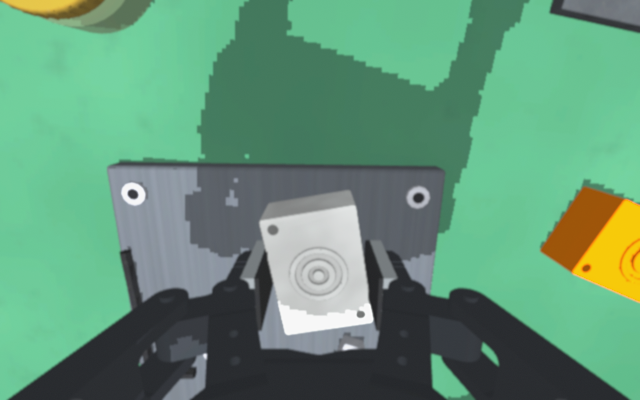

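It resisted: the pads hold it diagonally instead of squaring it. I'll go back down, open a little, turn the tool to the insert's own angle, and then turn it square with light play.

>>> apply_moves --steps "0 0 0.001 0; 0 0 0.002 0; 0 0 0.002 0; 0 0 0.002 0; 0 0 0.002 0"

```text
clock: 6.2
position: [0.5029, -0.0901, 0.0177]
ee_rot: [0.0, 0.676, 0.737, 0.0]
contact_force: [-1.3, 1.2, 4.7]
gripper_width: 0.0427
```

>>> apply_moves --steps "0 0 0 0; 0 0 0 0; 0 0 -0.001 -0.06; 0 0 -0.001 -0.12; 0 0 -0.001 -0.17" --gripper 0.44

```text
clock: 6.7
position: [0.5026, -0.0902, 0.0181]
ee_rot: [0.0, 0.61, 0.793, 0.0]
contact_force: [0.0, -0.1, 0.8]
gripper_width: 0.0478
```

```bash
python3 -c "
from h import *
pj(-144.4,20.6,19)
cv2.imwrite('pics/w5.png',grab_frame('wrist')[:,:,::-1])
"
```

```text
t 6.7 pos [ 0.5026 -0.0902  0.0181] yaw 1.8302 tilt [ 0. -0. -1.] F [ 0.  -0.1  0.8] w 0.0478 -> shift [ 0.0001  0.0001 -0.0009] turn 0.1749
jig pos [[-144.5   20.5   18.1]]
```

View pics/w5.png

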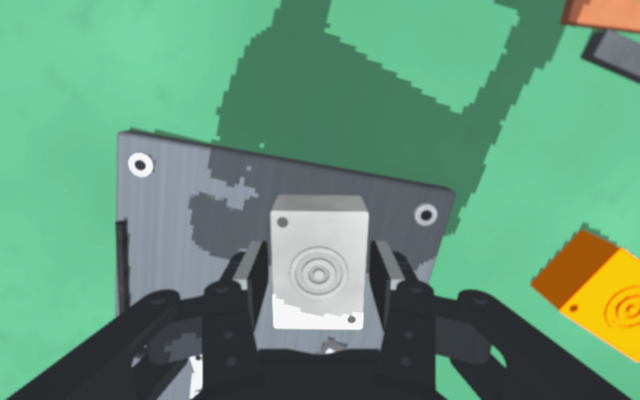

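>>> apply_moves --steps "0 0 0 0; 0 0 0 0; 0 0 0 0.05; 0 0 0 0.11; 0 0 0 0.175" --gripper 0.505

```text
clock: 7.25
position: [0.5026, -0.0902, 0.0182]
ee_rot: [0.0, 0.679, 0.734, -0.0]
contact_force: [0.6, -0.8, 0.3]
gripper_width: 0.0424
```

```bash
python3 -c "
from h import *
pj(-144.4,1,19)
"
```

```text
t 7.25 pos [ 0.5026 -0.0902  0.0182] yaw 1.6497 tilt [ 0. -0. -1.] F [ 0.6 -0.8  0.3] w 0.0424 -> shift [-0.0195  0.0002 -0.0008] turn -0.0056
jig pos [[-144.5   20.5   18.2]]
```

>>> apply_moves --steps "-0.004 0 0 -0.005; -0.008 0 0 -0.005; -0.012 0 0 -0.005; -0.016 0 0 -0.005; -0.02 0 0 -0.005"

```text
clock: 7.75
position: [0.5042, -0.1104, 0.0182]
ee_rot: [-0.0, 0.676, 0.737, -0.0]
contact_force: [0.2, 0.8, 0.1]
gripper_width: 0.042
```

>>> apply_moves --steps "0 0 0 0; 0.0005 0 0 0; 0.0005 0 0 0; 0.0005 0 0 0; 0.0005 0 0 0" --gripper 0.3

```text
clock: 8.25
position: [0.5042, -0.1094, 0.0183]
ee_rot: [0.0, 0.676, 0.737, 0.0]
contact_force: [1.2, -0.1, 0.4]
gripper_width: 0.0599
```

```bash
python3 -c "
from h import *
pj(-144.4,1,60)
cv2.imwrite('pics/w6.png',grab_frame('wrist')[:,:,::-1])
"
```

```text
t 8.25 pos [ 0.5042 -0.1094  0.0183] yaw 1.6583 tilt [ 0. -0. -1.] F [ 1.2 -0.1  0.4] w 0.0599 -> shift [-0.0002  0.0001 -0.0417] turn 0.003
jig pos [[-144.5    1.2   18.3]]
```

View pics/w6.png

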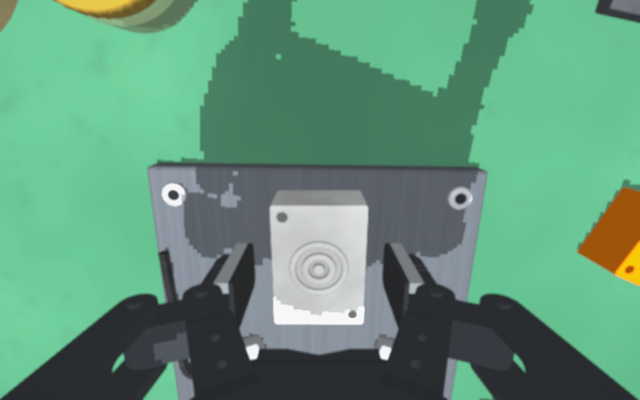

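The insert is now square and centred between the lead-ins (252,350) and (385,350). Next I go up, behind it, and down with the fingers nearly shut.

>>> apply_moves --steps "0 0 -0.02 0; 0 0 -0.045 0; 0 0 -0.06 0; 0 -0.03 -0.06 0; 0 -0.053 -0.06 0"

```text
clock: 8.8
position: [0.4513, -0.1142, 0.0791]
ee_rot: [0.001, 0.675, 0.738, 0.0]
contact_force: [0.6, 0.7, -0.4]
gripper_width: 0.0595
```

>>> apply_moves --steps "0 0 0 0; 0 0 0 0; 0 0 0.02 0; 0 0 0.04 0; 0 0 0.054 0" --gripper 0.87

```text
clock: 9.3
position: [0.4528, -0.1143, 0.0235]
ee_rot: [0.001, 0.676, 0.737, 0.0]
contact_force: [-0.3, -0.9, -1.2]
gripper_width: 0.0109
```

```bash
python3 -c "
from h import *
cv2.imwrite('pics/w7.png',grab_frame('wrist')[:,:,::-1])
pj(-185,1.5,22)
"
```

```text
t 9.35 pos [ 0.4511 -0.1137  0.0218] yaw 1.6582 tilt [-0.002  0.001 -1.   ] F [-0.2  1.  -1.2] w 0.011 -> shift [ 0.0001  0.0128 -0.0003] turn 0.0029
jig pos [[-197.8    1.4   21.8]]
```

View pics/w7.png

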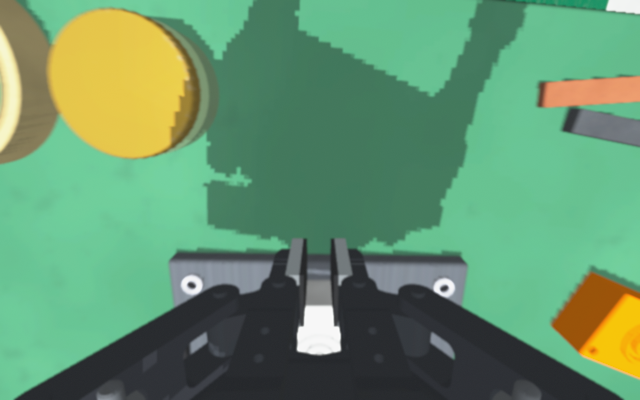

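>>> apply_moves --steps "0 0.005 0 0.003; 0 0.01 0 0.003; 0 0.015 0 0.003; 0 0.021 0 0.003; 0 0.027 0 0.003"

```text
clock: 9.85
position: [0.4791, -0.1119, 0.0248]
ee_rot: [0.0, 0.677, 0.736, 0.0]
contact_force: [-1.5, -0.5, 0.9]
gripper_width: 0.0113
```

>>> apply_moves --steps "0 0.006 0 0; 0 0.012 0 0; 0 0.018 0 0; 0 0.024 0 0; 0 0.03 0 0"

```text
clock: 10.35
position: [0.5086, -0.1092, 0.0242]
ee_rot: [-0.0, 0.677, 0.736, -0.0]
contact_force: [-1.3, -0.5, 0.8]
gripper_width: 0.0112
```

```bash
python3 -c "
from h import *
pj(-100,1.5,22)
cv2.imwrite('pics/t1.png',cv2.resize(grab_frame('top')[110:230,280:410,::-1],None,fx=4.5,fy=4.5,interpolation=cv2.INTER_CUBIC))
cv2.imwrite('pics/w8.png',grab_frame('wrist')[:,:,::-1])
"
```

```text
t 10.35 pos [ 0.5086 -0.1092  0.0242] yaw 1.655 tilt [-0.  0. -1.] F [-1.3 -0.5  0.8] w 0.0112 -> shift [0.0005 0.0401 0.0022] turn -0.0003
jig pos [[-140.1    1.    24.2]]
```

View pics/t1.png

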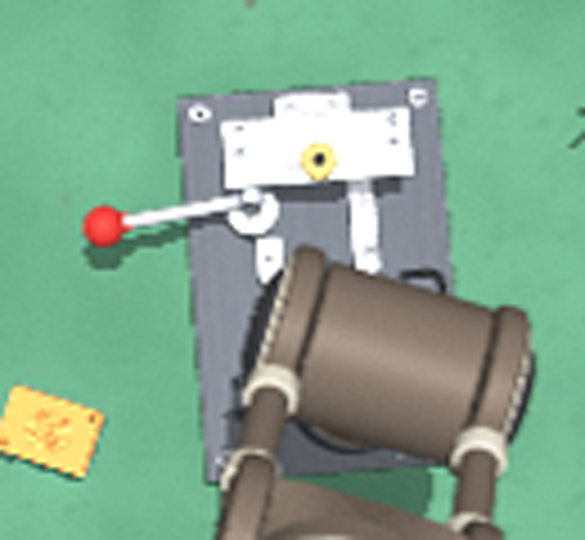

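View pics/w8.png

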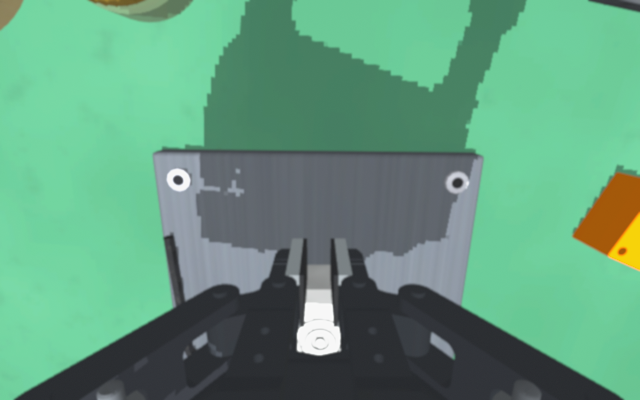

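The boss is visible between the fingers at (319,341), so the insert is still square ahead of them. Pushing on.

>>> apply_moves --steps "0 0.005 0.001 0; 0 0.01 0.002 0; 0 0.015 0.002 0; 0 0.02 0.002 0; 0 0.025 0.002 0"

```text
clock: 10.95
position: [0.5336, -0.1071, 0.0222]
ee_rot: [0.0, 0.677, 0.736, 0.0]
contact_force: [-0.3, -0.3, -0.0]
gripper_width: 0.0108
```

>>> apply_moves --steps "0 0.005 0 0; 0 0.01 0 0; 0 0.015 0 0; 0 0.02 0 0; 0 0.025 0 0"

```text
clock: 11.45
position: [0.5584, -0.105, 0.0223]
ee_rot: [-0.0, 0.677, 0.736, 0.0]
contact_force: [-1.2, -0.5, -0.1]
gripper_width: 0.0109
```

```bash
python3 -c "
from h import *
pj(-39,1.5,22)
cv2.imwrite('pics/w9.png',grab_frame('wrist')[:,:,::-1])
"
```

```text
t 11.45 pos [ 0.5584 -0.105   0.0223] yaw 1.655 tilt [-0.  0. -1.] F [-1.2 -0.5 -0.1] w 0.0109 -> shift [0.0005 0.0511 0.0003] turn -0.0003
jig pos [[-90.1   1.   22.3]]
```

View pics/w9.png

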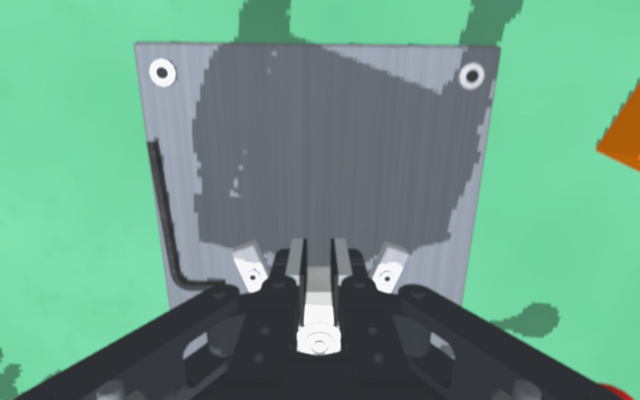

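>>> apply_moves --steps "0 0.005 0 0; 0 0.01 0 0; 0 0.015 0 0; 0 0.02 0 0; 0 0.025 0 0"

```text
clock: 12.0
position: [0.5833, -0.1029, 0.0222]
ee_rot: [-0.0, 0.677, 0.736, -0.0]
contact_force: [-0.8, -0.0, 0.1]
gripper_width: 0.011
```

>>> apply_moves --steps "0 0.004 0 0; 0 0.008 0 0; 0 0.012 0 0; 0 0.016 0 0; 0 0.02 0 0"

```text
clock: 12.5
position: [0.6031, -0.1012, 0.0223]
ee_rot: [-0.0, 0.677, 0.736, -0.0]
contact_force: [-0.8, 0.3, -0.0]
gripper_width: 0.0109
```

```bash
python3 -c "
from h import *
pj(-39,1.5,22)
cv2.imwrite('pics/w10.png',grab_frame('wrist')[:,:,::-1])
"
```

```text
t 12.5 pos [ 0.6031 -0.1012  0.0223] yaw 1.655 tilt [-0.  0. -1.] F [-0.8  0.3 -0. ] w 0.0109 -> shift [0.0005 0.0063 0.0003] turn -0.0003
jig pos [[-45.3   1.   22.3]]
```

View pics/w10.png

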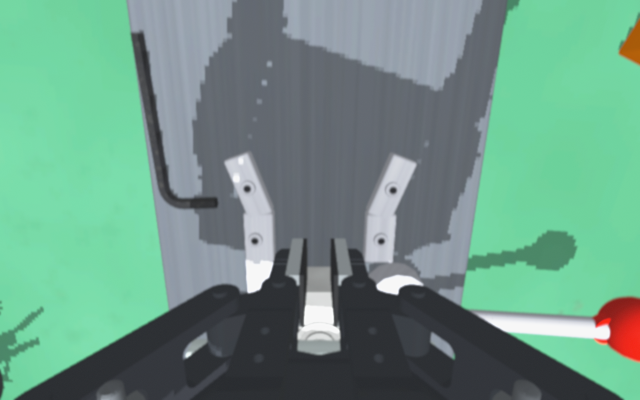

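>>> apply_moves --steps "0 0.001 0 0; 0 0.002 0 0; 0 0.003 0 0; 0 0.004 0 0; 0 0.005 0 0"

```text
clock: 13.05
position: [0.6078, -0.1008, 0.0222]
ee_rot: [-0.0, 0.677, 0.736, -0.0]
contact_force: [-1.1, 0.3, 0.6]
gripper_width: 0.0106
```

>>> apply_moves --steps "0 0.0005 0 0; 0 0.001 0 0; 0 0.0015 0 0; 0 0.002 0 0; 0 0.002 0 0"

```text
clock: 13.55
position: [0.6081, -0.1007, 0.0221]
ee_rot: [-0.001, 0.677, 0.736, -0.001]
contact_force: [-6.1, -1.8, 3.6]
gripper_width: 0.0112
```

Contact, at about the expected position. I'll push slightly harder to confirm it is the stop.

>>> apply_moves --steps "0 0.001 0 0; 0 0.002 0 0; 0 0.003 0 0; 0 0.003 0 0; 0 0.003 0 0"

```text
clock: 14.05
position: [0.6082, -0.1005, 0.0215]
ee_rot: [-0.004, 0.677, 0.736, -0.003]
contact_force: [-10.8, -2.3, 7.3]
gripper_width: 0.0109
```

```bash
python3 -c "
from h import *
pj(-39,1.5,22)
s=manip.observe()
cv2.imwrite('pics/w11.png',grab_frame('wrist')[:,:,::-1])
"
```

```text
t 14.05 pos [ 0.6082 -0.1005  0.0215] yaw 1.6555 tilt [-0.01   0.001 -1.   ] F [-10.8  -2.3   7.3] w 0.0109 -> shift [ 0.0002  0.0012 -0.0005] turn 0.0002
jig pos [[-40.2   1.3  21.5]]
```

View pics/w11.png

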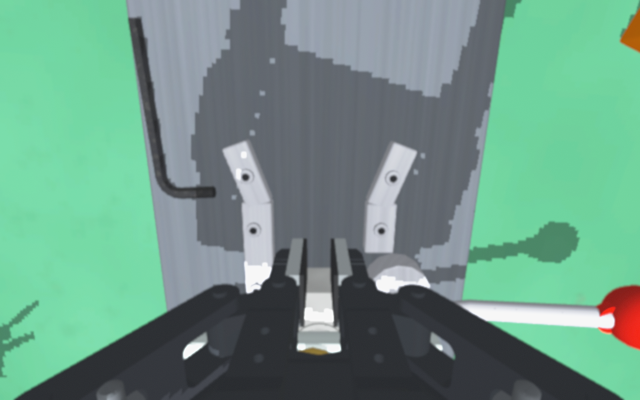

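Force rose to 11 N with no further travel (TCP stuck at jig x −40.2, which is the stop plus the finger's half-width), so the insert is against the stop. Next I draw back, rise, and check.

>>> apply_moves --steps "0 -0.01 0 0; 0 -0.03 0 0; 0 -0.06 0 0; 0 -0.09 -0.03 0; 0 -0.11 -0.08 0"

```text
clock: 14.6
position: [0.5, -0.1085, 0.0959]
ee_rot: [-0.004, 0.677, 0.736, -0.001]
contact_force: [0.4, 0.4, 0.6]
gripper_width: 0.011
```

>>> apply_moves --steps "0 0.02 -0.02 0; 0.01 0.04 -0.03 0.12; 0.02 0.05 -0.04 0.26; 0.03 0.05 -0.05 0.4; 0.03 0.05 -0.05 0.4" --gripper 0.5 --force 60

```text
clock: 15.1
position: [0.5543, -0.0747, 0.1506]
ee_rot: [0.002, 0.809, 0.588, 0.002]
contact_force: [0.6, 0.7, 0.2]
gripper_width: 0.0424
```

```bash
python3 - <<'E'
from h import *
s=manip.observe(); import pickle; pickle.dump(s,open("w12.pkl","wb"))
cv2.imwrite('pics/w12.png',grab_frame('wrist')[:,:,::-1])
pj(-28,129,120,-1.45)
E
```

```text
t 15.15 pos [ 0.5533 -0.0752  0.1496] yaw 1.2589 tilt [ 0.004 -0.001 -1.   ] F [-0.5 -0.6 -0.9] w 0.0428 -> shift [0.1153 0.0218 0.0297] turn 1.0536
jig pos [[-92.7  31.1 149.6]]
```

View pics/w12.png

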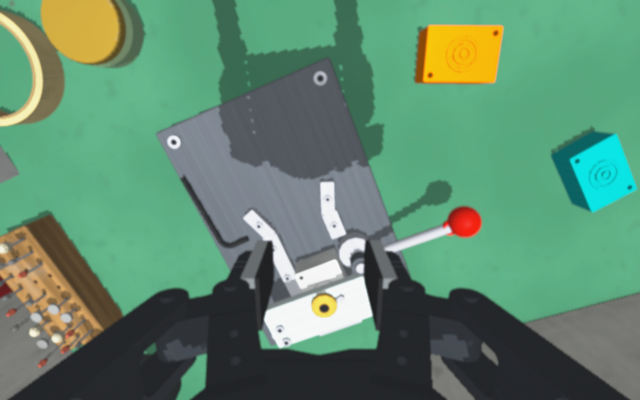

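```bash
python3 - <<'E'
from h import *
import pickle; s=pickle.load(open("w12.pkl","rb"))
im=cv2.imread("pics/w12.png"); c=cv2.resize(im[205:325,235:395],None,fx=5,fy=5,interpolation=cv2.INTER_CUBIC)
def dr(P,col):
    for u in (proj("wrist",jig2w(JIG,P),s)-[235,205]+.5)*5-.5: cv2.circle(c,(int(u[0]),int(u[1])),4,col,-1)
dr([[-28,-20,36],[-28,20,36]],(0,0,255)); dr([[-12,-55,50],[-12,55,50],[0,0,56.5],[-65,-20,20],[-65,24.5,20]],(255,0,0))
cv2.imwrite("pics/w12z.png",c)
E
```

```text
(no output)
```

View pics/w12z.png

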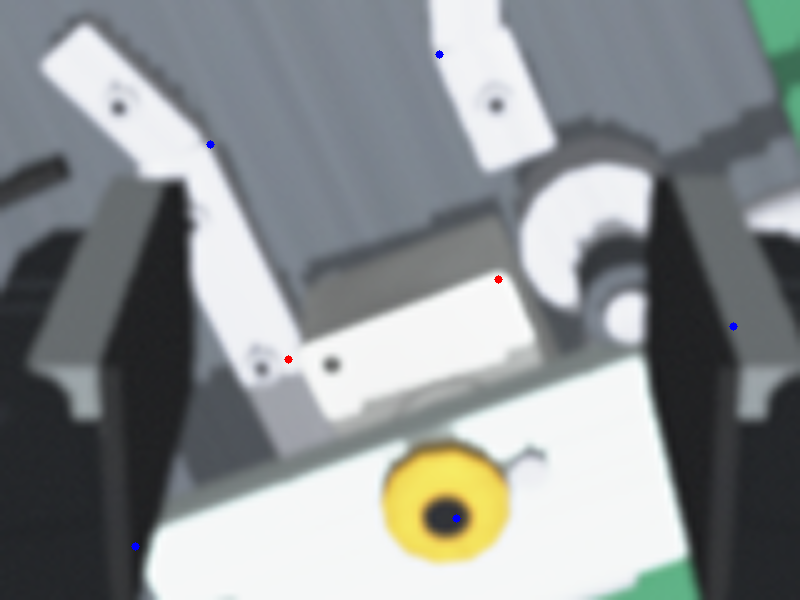

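The insert's rear edge lies on the predicted home line (red dots), and the rails and bush agree within about 1 mm. Next I go over the knob.

>>> apply_moves --steps "0.025 0.005 0 0.14; 0.05 0.01 0 0.28; 0.075 0.015 0 0.42; 0.1 0.02 0 0.56; 0.115 0.022 0 0.7"

```text
clock: 15.65
position: [0.6093, 0.028, 0.1478]
ee_rot: [-0.0, 0.962, 0.273, 0.0]
contact_force: [-0.9, -1.2, 0.2]
gripper_width: 0.0427
```

>>> apply_moves --steps "0 0 0 0.14; 0 0 0 0.28; 0 0 0 0.354; 0 0 0 0.354; 0 0 0 0.354"

```text
clock: 16.15
position: [0.6083, 0.0266, 0.148]
ee_rot: [-0.0, 0.995, 0.102, -0.0]
contact_force: [-0.1, -0.3, 0.4]
gripper_width: 0.0431
```

```bash
python3 - <<'E'
from h import *
s=manip.observe()
im=grab_frame('wrist'); cv2.imwrite('pics/w13.png',im[:,:,::-1])
pj(-36,129,80,-1.45)
hsv=cv2.cvtColor(im,cv2.COLOR_RGB2HSV); m=((hsv[...,0]<6)|(hsv[...,0]>174))&(hsv[...,1]>180)&(hsv[...,2]>90)
n,l,st,ce=cv2.connectedComponentsWithStats(m.astype(np.uint8))
for i in range(1,n):
    if st[i,4]>100: print(st[i],ce[i],w2jig(JIG,unproj("wrist",ce[i],.0535,s)))
E
```

```text
t 16.2 pos [0.6084 0.0266 0.1482] yaw 0.2031 tilt [-0. -0. -1.] F [-0.5  0.1  0. ] w 0.0422 -> shift [-0.0066 -0.0018  0.0682] turn -0.0022
jig pos [[-29.2 127.9 148.2]]
[304 183  30  34 728] [318.57554945 198.19505495] [[-28.47978068 128.8119114   53.5       ]]
```

View pics/w13.png

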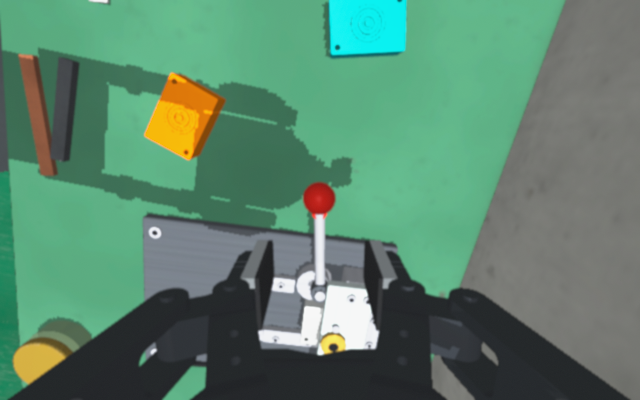

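The knob at (319,198) is centred between the jaws on the tool axis. I'll descend so the jaws straddle it.

>>> apply_moves --steps "0 0 0.03 0; 0 0 0.06 0; 0 0 0.09 0; 0 0 0.11 0; 0 0 0.11 0"

```text
clock: 16.7
position: [0.6051, 0.0269, 0.0349]
ee_rot: [-0.0, 0.995, 0.101, -0.004]
contact_force: [-0.3, 0.4, -0.4]
gripper_width: 0.0432
```

```bash
python3 - <<'E'
from h import *
cv2.imwrite('pics/w14.png',grab_frame('wrist')[:,:,::-1])
cv2.imwrite('pics/s14.png',cv2.resize(grab_frame('side')[150:300,260:420,::-1],None,fx=4,fy=4,interpolation=cv2.INTER_CUBIC))
pj(-36,129,38,-1.45)
E
```

```text
t 16.8 pos [0.6085 0.0269 0.0386] yaw 0.2018 tilt [-0.  0. -1.] F [ 0.2 -0.2  0.2] w 0.0429 -> shift [-0.0068 -0.0016  0.0006] turn -0.0035
jig pos [[-29.1 128.2  38.6]]
```

View pics/w14.png

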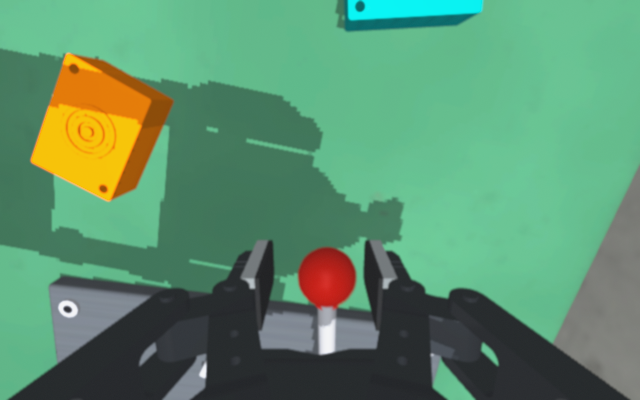

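```bash
cat >> h.py <<'E'
def arc(psis,z=38,r=90):
    s=manip.observe(); T=toolT(s); a=np.arctan2(T[1,0],T[0,0])
    p=w2jig(JIG,s["position"])[0]; print("t",s["clock"],"F",s["contact_force"].round(1),"w",round(s["gripper_width"],4),"jig",p.round(1),"psi",round(np.arctan2(p[1]-41,p[0]+17)%(2*np.pi)-np.radians(92),3),"r",np.hypot(p[0]+17,p[1]-41).round(1),"yaw",round(a-JIG[2],3))
    for ps in psis:
        th=np.radians(92)+ps; w=jig2w(JIG,[-17+r*np.cos(th),41+r*np.sin(th),z])[0]
        d=T[:3,:3].T@(w-T[:3,3]); t=-((JIG[2]+th-np.pi/2-a+np.pi)%(2*np.pi)-np.pi)
        print(np.round(d,4),round(t,3))
E
python3 -c "
from h import *
arc([.16,.24,.32,.4,.48])"
```

```text
t 16.8 F [ 0.2 -0.2  0.2] w 0.0429 jig [-29.1 128.2  38.6] psi 0.103 r 88.0 yaw 0.117
[-0.0052 -0.0017  0.0006] -0.078
[-0.0123 -0.0009  0.0006] -0.158
[-0.0194  0.0005  0.0006] -0.238
[-0.0263  0.0025  0.0006] -0.318
[-0.0331  0.005   0.0006] -0.398
```

>>> apply_moves --steps "-0.005 -0.0017 0 -0.07; -0.0123 -0.001 0 -0.15; -0.0194 0.0005 0 -0.235; -0.0263 0.0025 0 -0.315; -0.033 0.005 0 -0.4"

```text
clock: 17.3
position: [0.5793, 0.0156, 0.0412]
ee_rot: [0.001, 0.955, 0.298, 0.003]
contact_force: [0.2, 1.2, -0.7]
gripper_width: 0.0424
```

```bash
python3 -c "
from h import *
arc([.56,.64,.72,.8,.88])"
```

```text
t 17.3 F [ 0.2  1.2 -0.7] w 0.0424 jig [-59.1 119.4  41.2] psi 0.458 r 89.0 yaw 0.521
[-0.0092 -0.0008  0.0032] -0.074
[-0.0163  0.      0.0032] -0.154
[-0.0234  0.0014  0.0031] -0.234
[-0.0303  0.0034  0.0031] -0.314
[-0.0371  0.0059  0.0031] -0.394
```

>>> apply_moves --steps "-0.008 -0.0008 0.001 -0.075; -0.0155 0 0.001 -0.155; -0.0225 0.0014 0.001 -0.235; -0.0295 0.0034 0.001 -0.315; -0.0365 0.006 0.001 -0.395"

```text
clock: 17.8
position: [0.5525, -0.01, 0.0402]
ee_rot: [0.001, 0.878, 0.479, 0.002]
contact_force: [0.0, 1.4, 0.0]
gripper_width: 0.0425
```

```bash
python3 -c "
from h import *
arc([.96,1.04,1.12,1.2,1.28])
cv2.imwrite('pics/w15.png',grab_frame('wrist')[:,:,::-1])"
```

```text
t 17.8 F [0.  1.4 0. ] w 0.0425 jig [-88.   96.1  40.2] psi 0.875 r 89.9 yaw 0.915
[-0.0076  0.0001  0.0022] -0.079
[-0.0148  0.001   0.0022] -0.159
[-0.0218  0.0024  0.0021] -0.239
[-0.0287  0.0044  0.0021] -0.319
[-0.0355  0.0069  0.0021] -0.399
```

View pics/w15.png

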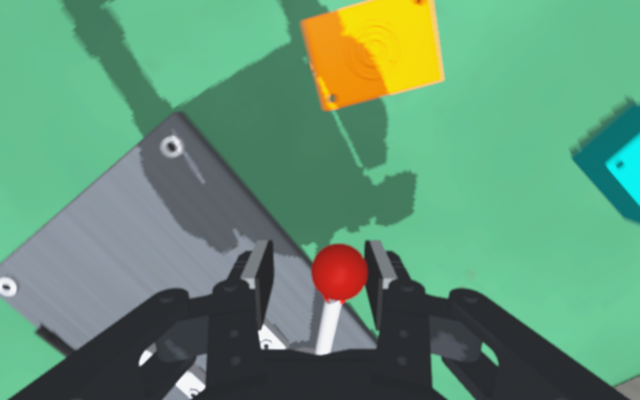

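The right pad pushes the knob (340,272) as intended. Continuing along the arc.

>>> apply_moves --steps "-0.0075 0 0.001 -0.08; -0.0148 0.001 0.001 -0.16; -0.0218 0.0024 0.001 -0.24; -0.0287 0.0044 0.001 -0.32; -0.0355 0.007 0.001 -0.4"

```text
clock: 18.35
position: [0.5389, -0.0438, 0.0387]
ee_rot: [0.001, 0.765, 0.644, 0.001]
contact_force: [-0.2, 1.4, 1.4]
gripper_width: 0.0429
```

```bash
python3 -c "
from h import *
arc([1.34,1.4,1.46,1.52,1.58])"
```

```text
t 18.35 F [-0.2  1.4  1.4] w 0.0429 jig [-104.4   63.7   38.7] psi 1.282 r 90.3 yaw 1.314
[-0.0052  0.0005  0.0007] -0.061
[-0.0106  0.001   0.0007] -0.121
[-0.0159  0.0018  0.0007] -0.181
[-0.0212  0.0029  0.0007] -0.241
[-0.0264  0.0043  0.0007] -0.301
```

>>> apply_moves --steps "-0.0052 0.0005 0 -0.06; -0.0106 0.001 0 -0.12; -0.016 0.0018 0 -0.18; -0.0212 0.003 0 -0.24; -0.0264 0.0043 0 -0.3"

```text
clock: 18.85
position: [0.5381, -0.07, 0.0386]
ee_rot: [0.001, 0.661, 0.75, 0.001]
contact_force: [-1.5, 2.3, 1.8]
gripper_width: 0.0428
```

```bash
python3 -c "
from h import *
arc([1.62,1.66,1.7,1.74,1.78])"
```

```text
t 18.85 F [-1.5  2.3  1.8] w 0.0428 jig [-107.4   37.6   38.6] psi 1.573 r 90.5 yaw 1.612
[-0.0042  0.0006  0.0006] -0.042
[-0.0078  0.0008  0.0006] -0.082
[-0.0114  0.0012  0.0006] -0.122
[-0.0149  0.0017  0.0006] -0.162
[-0.0185  0.0023  0.0006] -0.202
```

>>> apply_moves --steps "-0.003 0.0005 0 -0.03; -0.006 0.0007 0 -0.06; -0.009 0.001 0 -0.09; -0.012 0.0013 0 -0.1; -0.012 0.0013 0 -0.1"

```text
clock: 19.35
position: [0.5403, -0.0823, 0.0378]
ee_rot: [0.001, 0.624, 0.782, 0.0]
contact_force: [-0.2, 2.5, 0.8]
gripper_width: 0.0427
```

```bash
python3 - <<'E'
from h import *
arc([1.74,1.78,1.82])
s=manip.observe(); im=grab_frame('wrist'); cv2.imwrite('pics/w16.png',im[:,:,::-1])
hsv=cv2.cvtColor(im,cv2.COLOR_RGB2HSV); m=((hsv[...,0]<6)|(hsv[...,0]>174))&(hsv[...,1]>180)&(hsv[...,2]>70)
n,l,st,ce=cv2.connectedComponentsWithStats(m.astype(np.uint8))
for i in range(1,n):
    if st[i,4]>100:
        k=w2jig(JIG,unproj("wrist",st[i,:2]+st[i,2:4]/2,.0535,s))[0]; print(st[i],k,"phi",np.arctan2(k[1]-41,k[0]+17)%(2*np.pi)-np.radians(92))
E
```

```text
t 19.35 F [-0.2  2.5  0.8] w 0.0427 jig [-106.2   25.2   37.8] psi 1.712 r 90.6 yaw 1.711
[-0.0025  0.0008 -0.0002] -0.064
[-0.0061  0.0011 -0.0002] -0.104
[-0.0097  0.0015 -0.0002] -0.144
[ 312  245   56   59 2456] [-106.09050037   34.45429908   53.5       ] phi 1.6092304519965284
```

View pics/w16.png

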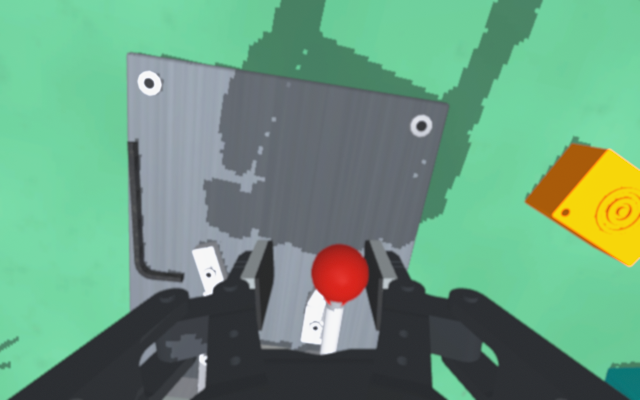

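The lever is at about 1.61 rad. I'll push on to the end stop for certainty.

>>> apply_moves --steps "-0.0015 0.0003 0 -0.02; -0.003 0.0006 0 -0.03; -0.0045 0.0008 0 -0.04; -0.006 0.001 0 -0.05; -0.006 0.001 0 -0.05"

```text
clock: 19.9
position: [0.5417, -0.0869, 0.0367]
ee_rot: [-0.001, 0.604, 0.797, 0.001]
contact_force: [-1.4, 6.1, 3.4]
gripper_width: 0.0425
```

```bash
python3 - <<'E'
from h import *
arc([1.74])
s=manip.observe(); im=grab_frame('wrist')
hsv=cv2.cvtColor(im,cv2.COLOR_RGB2HSV); m=((hsv[...,0]<6)|(hsv[...,0]>174))&(hsv[...,1]>180)&(hsv[...,2]>70)
n,l,st,ce=cv2.connectedComponentsWithStats(m.astype(np.uint8))
for i in range(1,n):
    if st[i,4]>100:
        k=w2jig(JIG,unproj("wrist",st[i,:2]+st[i,2:4]/2,.0535,s))[0]; print(st[i],k,"phi",np.arctan2(k[1]-41,k[0]+17)%(2*np.pi)-np.radians(92))
E
```

```text
t 19.9 F [-1.4  6.1  3.4] w 0.0425 jig [-105.2   20.5   36.7] psi 1.765 r 90.6 yaw 1.761
[ 0.0022  0.0005 -0.0013] -0.014
[ 313  246   56   59 2503] [-105.70496853   29.99605933   53.5       ] phi 1.659310234313676
```

The lever is at its end stop (1.66 rad, force rising to 6 N). I'll centre the jaws about the knob, lift straight off, and look.

>>> apply_moves --steps "0.004 0 0 0; 0.008 0 0 0; 0.0095 0 0 0; 0.0095 0 -0.01 0; 0.0095 0 -0.03 0"

```text
clock: 20.45
position: [0.5377, -0.0785, 0.0659]
ee_rot: [-0.002, 0.603, 0.797, -0.001]
contact_force: [0.5, -0.4, 0.4]
gripper_width: 0.0427
```

>>> apply_moves --steps "0 0 -0.03 0; 0 0 -0.07 0; 0 0 -0.11 0; 0 0 -0.13 0; 0 0 -0.13 0"

```text
clock: 20.95
position: [0.5426, -0.0797, 0.202]
ee_rot: [0.005, 0.603, 0.797, 0.002]
contact_force: [-0.1, -0.1, -0.0]
gripper_width: 0.0432
```

```bash
python3 - <<'E'
from h import *
arc([])
s=manip.observe(); im=grab_frame('wrist'); cv2.imwrite('pics/w17.png',im[:,:,::-1])
hsv=cv2.cvtColor(im,cv2.COLOR_RGB2HSV); m=((hsv[...,0]<6)|(hsv[...,0]>174))&(hsv[...,1]>180)&(hsv[...,2]>70)
n,l,st,ce=cv2.connectedComponentsWithStats(m.astype(np.uint8))
for i in range(1,n):
    if st[i,4]>100:
        k=w2jig(JIG,unproj("wrist",st[i,:2]+st[i,2:4]/2,.0535,s))[0]; print(st[i],k,"phi",np.arctan2(k[1]-41,k[0]+17)%(2*np.pi)-np.radians(92))
c=im[:,:,::-1].copy()[170:330,230:420]; c=cv2.resize(c,None,fx=4,fy=4,interpolation=cv2.INTER_CUBIC)
for P,col in (([[-28,-20,36],[-28,20,36]],(0,0,255)),([[0,0,56.5],[-65,-20,20],[-65,24.5,20]],(255,0,0))):
    for u in (proj("wrist",jig2w(JIG,P),s)-[230,170]+.5)*4-.5: cv2.circle(c,(int(u[0]),int(u[1])),3,col,-1)
cv2.imwrite("pics/w17z.png",c)
E
```

```text
t 20.95 F [-0.1 -0.1 -0. ] w 0.0432 jig [-103.7   27.6  202. ] psi 1.69 r 87.7 yaw 1.761
[310 165  25  26 480] [-106.41459919   29.65379621   53.5       ] phi 1.6621094652855422
```

View pics/w17.png

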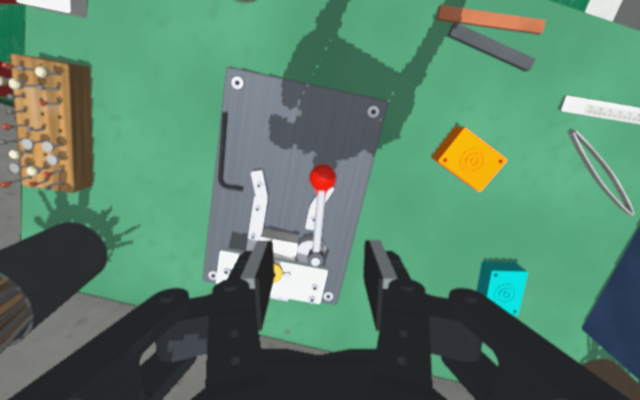

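View pics/w17z.png

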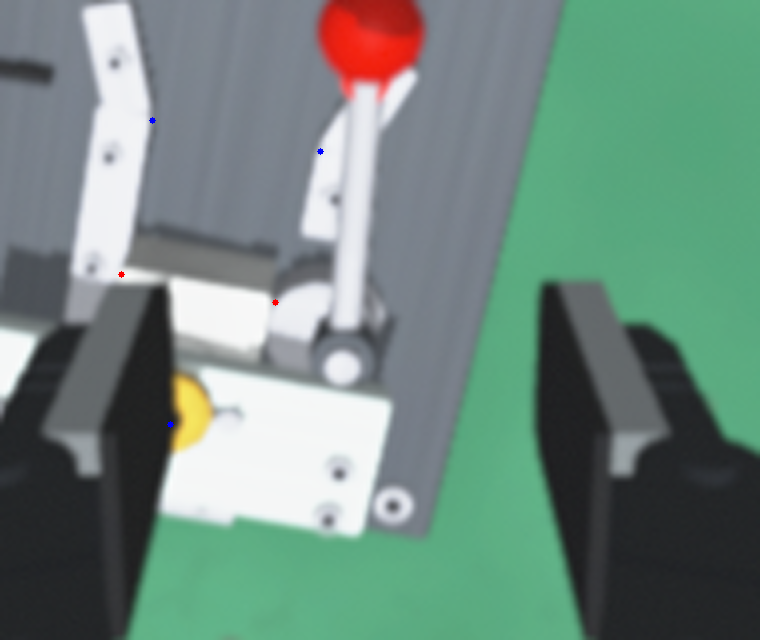

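The insert is clamped and the lever stays at about 1.66. The overlay is uniformly off by about 2 px, rails included, because the arm was still settling. I'll do one settled check from further back.

>>> apply_moves --steps "0.02 -0.01 0 0.04; 0.04 -0.02 0 0.08; 0.05 -0.02 0 0.12; 0.05 -0.02 0 0.12; 0.05 -0.02 0 0.12" --gripper 0

```text
clock: 21.5
position: [0.5058, -0.0361, 0.1956]
ee_rot: [-0.001, 0.65, 0.76, -0.001]
contact_force: [0.6, -0.2, 1.0]
gripper_width: 0.0858
```

>>> apply_moves --steps "0 0 0 0; 0 0 0 0; 0 0 0 0; 0 0 0 0; 0 0 0 0"

```text
clock: 22.0
position: [0.5065, -0.0361, 0.1967]
ee_rot: [0.0, 0.65, 0.76, 0.0]
contact_force: [0.7, -0.2, -1.0]
gripper_width: 0.0856
```

```bash
python3 - <<'E'
from h import *
arc([])
s=manip.observe(); im=grab_frame('wrist')
c0=proj("wrist",jig2w(JIG,[-25,0,30]),s)[0].astype(int); x0,y0=c0-[95,70]
c=cv2.resize(im[:,:,::-1].copy()[max(y0,0):y0+140,max(x0,0):x0+190],None,fx=4,fy=4,interpolation=cv2.INTER_CUBIC)
for P,col in (([[-28,-20,36],[-28,20,36]],(0,0,255)),([[0,0,56.5],[-65,-20,20],[-65,24.5,20],[-40,24.5,20]],(255,0,0))):
    for u in (proj("wrist",jig2w(JIG,P),s)-[max(x0,0),max(y0,0)]+.5)*4-.5: cv2.circle(c,(int(u[0]),int(u[1])),3,col,-1)
cv2.imwrite("pics/w18z.png",c)
cv2.imwrite('pics/t18.png',cv2.resize(grab_frame('top')[100:270,150:460,::-1],None,fx=2.5,fy=2.5,interpolation=cv2.INTER_CUBIC))
E
```

```text
t 22.0 F [ 0.7 -0.2 -1. ] w 0.0856 jig [-136.    74.   196.7] psi 1.265 r 123.5 yaw 1.641
```

View pics/w18z.png

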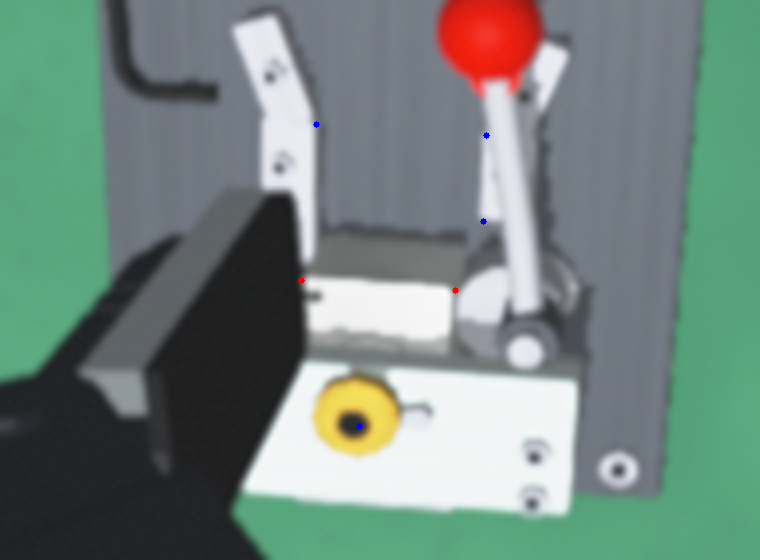

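View pics/t18.png

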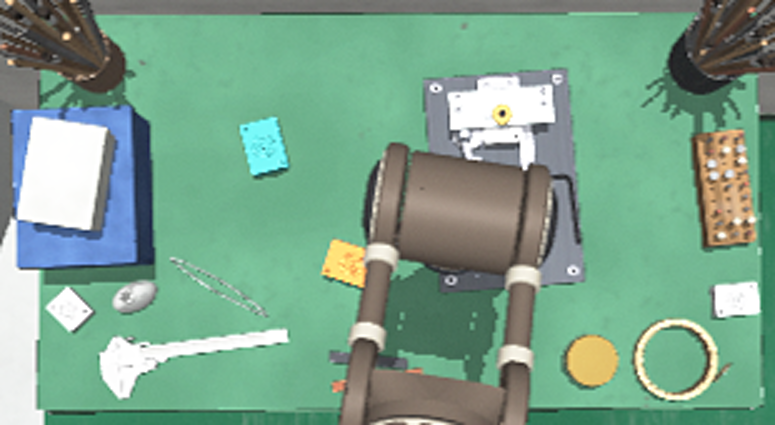

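The settled view shows the rear edge on the home line, the insert against the right rail with the cam bearing on it, and the bystanders undisturbed. Handing in.

```bash
python3 -c "
from plant import manip
print(manip.finish_job())"
```

```text
the job is handed in; nothing more can be done
None
```

The insert is home against the end stop and locked by the cam, and I handed the job in at about 22 s. The interface gave no verdict.

**How it was done:**
- I squared and centred the insert between loosely set jaws.
- I pushed it from behind with nearly shut fingers along the guides and under the bridge to the stop. The force rose to about 11 N with no further travel.
- I pushed the knob round to the lever's end stop and lifted the hand clear.

**Last checks:**
- The insert's rear edge was within about 1 mm of the home line, and it lay against the right rail with the cam bearing on it.
- The lever read 1.66 rad, and still did after the hand let go.
- Contact force was near zero with the hand clear, and no bystander I could see had moved. The arm hid part of the work from the top camera.

**What did not go cleanly:**
- **Possible lift:** the first squaring try pinched the insert diagonally, and I raised the tool about 2 mm before noticing. The insert may have been lifted by up to that much; the pictures could not settle it. I lowered the tool back and redid the squaring with play in the jaws.
- **Off overlay:** one check picture, taken while the arm was still settling, showed everything about 2 px off, rails included. The settled picture agreed with the home position.

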